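Finish the cross-tightening of a flow-bench reservoir cover

ROBOT

A 7-joint arm with a two-finger parallel gripper is mounted at the origin on the work surface. World frame = base frame: x ahead of the robot, y to its left, z up, the work surface at z = 0. Lengths are in m, angles in rad, forces in N, time in s.
With the tool pointing down it reaches from about 0.425 to 0.95 m from the base axis. Payload 4.7 kg.
Tool frame: the origin (TCP) lies on the centre line of the jaws, within the pads' length; the fingertips stand robot.nose_length ahead of it and the grasp point (between the pads) lies 8 mm behind it (robot.nose_length is the distance from the TCP to the fingertips, in m); z points along the fingers, x is the direction in which the jaws open and shut, and the axes are right-handed (so a half turn about z gives the same grasp; the last joint's range is limited). The gripper opens to 85 mm and grips with 20 to 120 N. Pads are 22 mm wide; open, the fingers measure 114 mm over their backs; the gripper's body (76 mm by 85 mm) begins 54 mm behind the grasp point. The pads swing forward as they close: fully open they stand 13 mm farther back than shut.
Start: joints at [-1.203, 0.469, -0.049, 1.532, 0.024, 1.141, -0.082], TCP at [0.261, 0.623, 0.213] pointing down, gripper open.
Joint ranges: [-2.59, 2.59], [-0.33, 1.99], [-1.39, 1.29], [0.1, 2.45], [-1.04, 4.18], [0.21, 1.99], [-2.66, 2.66]. Speed limits (rad/s): [2.57, 2.57, 3.14, 3.14, 3.14, 3.14, 3.14].

INTERFACE

Orientations are given as [roll, pitch, yaw] about the fixed x, y, z axes, in that order (R = Rz(yaw) Ry(pitch) Rx(roll)).
In Python, from plant import robot gives the robot as it stands. Calls block until the motion is done:
- robot.goto(position, orientation): joint-space move of the TCP to a pose.
- robot.move_straight(position, vel=0.15, attitude=None, contact_N=None): straight line of the TCP; attitude=None keeps the orientation; vel is the mean speed in m/s. With contact_N (N) it stops when the force on the tool has changed by that much, and returns True; else False.
- robot.move_joints(angles): joint-space move.
- robot.grip(opening, strength=None): opening from 0.0 (shut) to 1.0 (fully open); strength is the grip in N (None keeps the last); returns when the fingers have stopped.
- robot.sleep(seconds).
- robot.inverse_kinematics(position, orientation): joint angles nearest the present ones, or None.
- robot.sense(): the state.
- robot.grab_frame(name): name is "side" or "top" or "wrist"; returns a dict with "image" (384x512x3 uint8, red, green, blue), "range_z" (384x512 float32, m along the optical axis (not along the pixel's ray), 0 where there is no reading), "fx", "fy", "cx", "cy" (pixels), "R" (3x3) and "t" (3): a world point X has camera coordinates R X + t. Camera axes: x right, y down, z forward; pixel columns grow to the right and rows downward; lengths in m; the calibration is good to about 2 mm. A picture is of the moment at which its call begins.
A pose or a line that the arm cannot do raises robot.IKError and nothing moves.
- robot.close_job(): hands the job in, once; it reports no verdict.
The state is a dict: "t": time; "joint_pos": joint angles; "joint_velocities": joint speeds; "effort": joint torques, N m; "tcp_pos": TCP position; "tcp_rot": TCP orientation; "wrist_force": force on the tool from outside, world axes, zero at the start; "torque": the same for the moment, N m; "opening": opening from 0.0 (shut) to 1.0 (fully open).
Only numpy, scipy, OpenCV 4.12 (cv2) and the standard library are available. Lean on these libraries where they do the work, as an engineer would, in place of code of your own. Each camera call takes 0.05 s, during which the arm holds its last target.

TASK

One reservoir's gasketed cover has a wing screw with a red collar; on that cover one diagonal pair of wing screws is already tight and the other pair, the red-collared screw and the one diagonally across from it, is still loose. Finish evenly in cross order: turn the red-collared screw clockwise until it stops, with its wings lying along the rim, and only then turn the one diagonally across the same way. Leave the pair next to them tight and take your hand off.

Things in the scene. Friction and masses are not known exactly. Their poses are not given: they have to be found in the camera images.
- reservoir: low white round reservoir on steel posts; origin on the table under its centre. Its round cover is 224 mm across, flat top 110 mm above the table, with four wing screws at the corners of a square, 85 mm from the centre (120 mm to a neighbour). Only it has a red collar; the slightly smaller reservoir beside it has a blue one and is not part of the job
- red_wings (a point): mid-wings of the red-collared steel screw, on its axis, 26 mm above the cover. Wings: one upright flat plate 44 mm long, 9 mm thick, from 16 to 36 mm above the cover; x axis along them (a half turn looks the same), z up. Below: 12 mm neck, collar 30 mm across, 4 mm high. Grasp from above across the flat sides; about 0.06 N m turns it and it stays where left
- red_screw (a joint): angle of the red-collared wing screw in rad: it grows as the screw is turned clockwise seen from above, starts between 0 and 0.35 (loose) and is tight against a hard stop at 1.2, where its wings lie along the rim (square to the line to the cover's centre)
- opposite_wings (a point): the same point on the wing screw diagonally across the same cover (dark grey collar, otherwise the same sizes and axes)
- opposite_screw (a joint): angle of that opposite wing screw in rad: clockwise seen from above is positive, starts between 0 and 0.35 (loose), tight at its hard stop at 1.2
- left_screw (a joint): angle in rad of one of the two other wing screws on this cover (dark grey collar); it starts tight at 1.2, wings along the rim, and can be undone by turning it anticlockwise
- right_screw (a joint): angle in rad of the last wing screw on this cover, diagonally across from the left one; it starts tight at 1.2 likewise
Not all that is in view belongs to the job. Leave any orange look-alike of the reservoir alone.

How it is judged:
By the outcome, as a careful person would: the job done as asked, in the order asked, and still so for the second after the job is handed in, with the robot touching nothing.
It also fails if it takes over 46 s, if anything falls off the work surface, if the arm or the gripper's body presses on something with over 40 N, if the wrist force passes 120 N, or if a joint passes its speed limit or range.

## Working session

There is one attempt and no reset: what is moved stays moved. The work goes in short steps, each a Python script; the robot and the scene stay as the last script left them, time stands still between calls to the robot, and variables do not carry over. Pictures are saved under pics/ and viewed, and the job is handed in when it is done.

```bash
ls; mkdir -p pics; python3 - <<'E'
from plant import robot
import cv2,numpy as np,pickle
s=robot.sense();print(s['t'],s['tcp_pos'],s['tcp_rot'],s['opening'],robot.nose_length)
for n in ("top","side"):
    f=robot.grab_frame(n);pickle.dump(f,open(f'pics/{n}0.pkl','wb'))
    cv2.imwrite(f'pics/{n}0.png',cv2.resize(f['image'][:,:,::-1],(800,600),interpolation=cv2.INTER_CUBIC))
    print(n,f['fx'],f['cx'],f['cy'],f['R'],f['t'])
E
```

```text
pics
0.0 [0.26060568 0.62197238 0.21147028] [3.14153037e+00 1.97460280e-03 1.17401156e+00] 1.002266143187422 0.011
top 457.519189887307 251.42807493100443 188.70610011387217 [[ 0.02345233 -0.99966641  0.01081905]
 [-0.99633506 -0.02426188 -0.08202324]
 [ 0.08225837 -0.00885576 -0.99657169]] [-0.0491287   0.43509144  1.1217741 ]
side 482.37283713265083 251.94816669697386 192.99304509594145 [[-0.58409779  0.81158385 -0.01270523]
 [ 0.55131887  0.38519947 -0.74004653]
 [-0.59571577 -0.43926418 -0.67243565]] [ 0.28948887 -0.13212836  1.70997107]
```

View pics/top0.png

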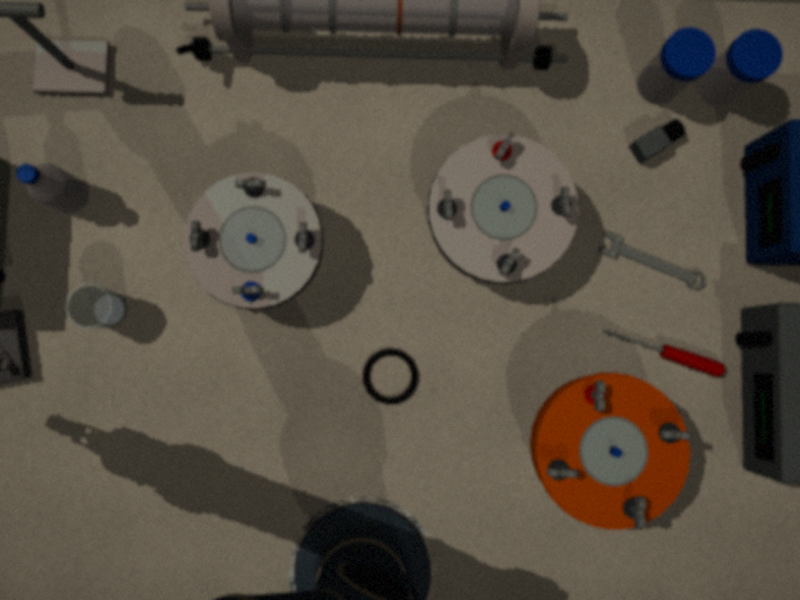

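View pics/side0.png

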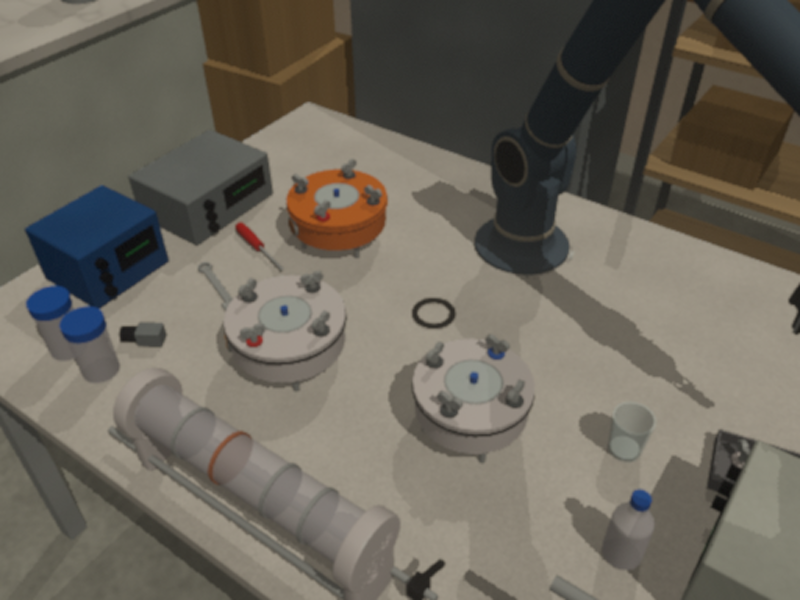

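Candidates in the top view (800x600 px): a white reservoir at (504,207) with a red collar at (502,150), an orange look-alike at (615,450) with a red collar at (595,393), and a smaller white one at (251,239) with a blue collar at (251,291). There is also a red screwdriver at (690,360). I choose the white reservoir at (504,207) and will check it in a close crop.

```bash
cat > h.py <<'E'
import numpy as np,cv2
def ray(f,u,v,z):
    d=np.array([(u-f['cx'])/f['fx'],(v-f['cy'])/f['fy'],1.0]);R=np.array(f['R']);t=np.array(f['t'])
    o=-R.T@t;w=R.T@d;return o+w*(z-o[2])/w[2]
def proj(f,X):
    c=np.array(f['R'])@X+f['t'];return np.array([f['fx']*c[0]/c[2]+f['cx'],f['fy']*c[1]/c[2]+f['cy']])
E
python3 - <<'E'
import pickle,cv2,numpy as np
from h import *
f=pickle.load(open('pics/top0.pkl','rb'));im=f['image']
c=im[80:185,270:375];cv2.imwrite('pics/crop0.png',cv2.resize(c[:,:,::-1],(598,598),interpolation=cv2.INTER_CUBIC))
hsv=cv2.cvtColor(im,cv2.COLOR_RGB2HSV)
m=((hsv[...,0]<8)|(hsv[...,0]>172))&(hsv[...,1]>140)&(hsv[...,2]>60)
n,l,st,ce=cv2.connectedComponentsWithStats(m.astype(np.uint8))
for i in range(1,n):
    if st[i,4]>8: print('red',ce[i],st[i],ray(f,*ce[i],0.112))
b=(abs(hsv[...,0].astype(int)-112)<12)&(hsv[...,1]>120)
n,l,st,ce=cv2.connectedComponentsWithStats(b.astype(np.uint8))
for i in range(1,n):
    if st[i,4]>8: print('blue',ce[i],st[i],ray(f,*ce[i],0.112))
# cover via depth -> world height
Z=f['range_z'];v,u=np.mgrid[0:384,0:512]
P=np.stack([(u-f['cx'])/f['fx']*Z,(v-f['cy'])/f['fy']*Z,Z],-1).reshape(-1,3)
W=(P-f['t'])@np.array(f['R']);W=W.reshape(384,512,3)
h=W[...,2]
mm=((h>0.098)&(h<0.16)&(Z>0)).astype(np.uint8);mm[:, :265]=0;mm[:75]=0;mm[190:]=0;mm[:,380:]=0
cs,_=cv2.findContours(mm,cv2.RETR_EXTERNAL,cv2.CHAIN_APPROX_NONE)
k=max(cs,key=cv2.contourArea);e=cv2.fitEllipse(k);print(e,ray(f,*e[0],0.11))
pts=np.array([ray(f,*p[0],0.11)[:2] for p in k],np.float32);print(cv2.fitEllipse(pts))
print('cover h',np.median(h[mm>0]))
w=((h>0.122)&(h<0.16)&(Z>0)&(mm>0)).astype(np.uint8)
n,l,st,ce=cv2.connectedComponentsWithStats(w)
for i in range(1,n):
    if st[i,4]>5:
        q=W[l==i];print(ce[i],st[i,4],q.mean(0),h[l==i].max())
E
```

```text
red [317.22222222  94.2962963 ] [315  91   6   8  27] [ 0.65267303 -0.18589678  0.112     ]
red [443.47244094 230.60892388] [423 221  41  20 381] [ 0.34326116 -0.47766916  0.112     ]
red [377.17647059 251.98529412] [374 246   7  13  68] [ 0.29145775 -0.32621416  0.112     ]
blue [439.98222222  34.38222222] [423  18  35  34 900] [ 0.80484859 -0.47452567  0.112     ]
blue [482.27363737  35.49610679] [465  19  35  34 899] [ 0.80495386 -0.57489311  0.112     ]
blue [496.41802137 125.53088713] [ 477   77   35   92 2153] [ 0.58964178 -0.60404058  0.112     ]
blue [ 17.19047619 110.99206349] [ 11 105  14  12 126] [0.59494184 0.50613922 0.112     ]
blue [322.875      131.33333333] [321 129   5   6  24] [ 0.56555966 -0.20000945  0.112     ]
blue [160.33333333 152.125     ] [158 150   6   5  24] [0.50754634 0.17317961 0.112     ]
blue [159.72727273 181.54545455] [157 181   6   2  11] [0.43969886 0.17186312 0.112     ]
blue [159.57142857 189.57142857] [155 188  11   4  28] [0.42131515 0.1714848  0.112     ]
blue [393.86206897 288.82758621] [391 286   7   6  29] [ 0.20996161 -0.36397504  0.112     ]
blue [214.  341.4] [212 339   6   6  10] [0.08593259 0.0372996  0.112     ]
((321.722900390625, 132.81256103515625), (94.27452087402344, 95.4700927734375), 105.36217498779297) [ 0.56244386 -0.19770177  0.11      ]
((0.5633980631828308, -0.19781211018562317), (0.22058804333209991, 0.22247028350830078), 49.70353317260742)
cover h 0.10971608601203893
[322.47560976  92.91463415] 82 [ 0.64722378 -0.19322197  0.14207275] 0.14850173021406904
[361.42608696 128.8       ] 115 [ 0.56753809 -0.28230065  0.14025549] 0.14891141700489038
[286.5        130.74468085] 94 [ 0.55849484 -0.11331025  0.14149287] 0.14791981221565578
[323.29032258 130.70967742] 31 [ 0.56425373 -0.1988131   0.1249592 ] 0.1281862169298342
[325.60869565 166.81521739] 92 [ 0.47914597 -0.20224589  0.14078612] 0.1488855049363316
```

View pics/crop0.png

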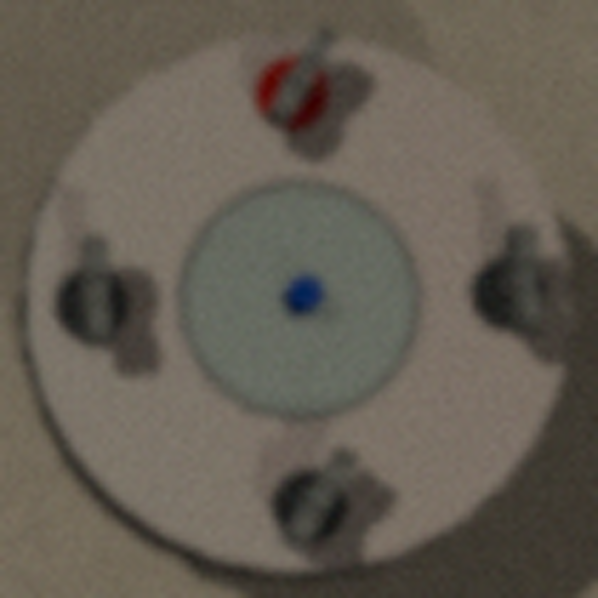

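```bash
cat >> h.py <<'E'
def cloud(f):
    Z=f['range_z'];v,u=np.mgrid[0:384,0:512]
    P=np.stack([(u-f['cx'])/f['fx']*Z,(v-f['cy'])/f['fy']*Z,Z],-1).reshape(-1,3)
    W=((P-f['t'])@np.array(f['R'])).reshape(384,512,3);W[Z==0]=np.nan
    return W
def wings(f,c,z0=0.130,z1=0.153,r=0.032):
    W=cloud(f);d=np.linalg.norm(W[...,:2]-np.array(c),axis=-1)
    m=(d<r)&(W[...,2]>z0)&(W[...,2]<z1)
    q=W[m][:,:2]
    if len(q)<8: return None
    (cx,cy),(w,h),a=cv2.minAreaRect((q*1000).astype(np.float32))
    mu=q.mean(0);e,V=np.linalg.eigh(np.cov((q-mu).T));ang=np.degrees(np.arctan2(V[1,1],V[0,1]))
    return len(q),mu.round(4),(round(cx,1),round(cy,1)),(round(w,1),round(h,1)),round((ang+90)%180-90,1)
E
python3 - <<'E'
from plant import robot
import pickle,cv2
from h import *
f=pickle.load(open('pics/top0.pkl','rb'))
C=np.array([.5634,-.198])
S={'red':(.648,-.1935),'opp':(.4785,-.2025),'L':(.559,-.113),'R':(.568,-.283)}
for k,c in S.items(): print(k,wings(f,c))
for p in [(.648,-.1935),(.4785,-.2025)]:
  for y in (63,3,-5,-117,-177): print(y,robot.inverse_kinematics([*p,.13],[np.pi,0,np.radians(y)]))
robot.goto([0.62,-0.195,0.30],[np.pi,0,np.radians(63)])
s=robot.sense();print(s['t'],s['tcp_pos'],s['tcp_rot'],s['joint_pos'])
f=robot.grab_frame('wrist');pickle.dump(f,open('pics/w1.pkl','wb'))
cv2.imwrite('pics/w1.png',f['image'][:,:,::-1])
for k,c in S.items(): print(k,wings(f,c),proj(f,np.array([*c,.136])))
E
```

```text
red (79, array([ 0.6472, -0.1931]), (648.2, -193.7), (8.9, 42.4), np.float64(-30.3))
opp (86, array([ 0.4787, -0.2022]), (479.0, -202.7), (9.1, 43.4), np.float64(-31.2))
L (87, array([ 0.5578, -0.1137]), (559.8, -114.1), (43.5, 9.1), np.float64(3.0))
R (108, array([ 0.5679, -0.2825]), (568.7, -283.4), (44.3, 9.7), np.float64(2.9))
63 [-0.1811293   0.60546684  0.6127663   1.64070025 -0.3938419   1.02173201
  1.65613107]
3 [-0.24739765  0.63566139  0.72334703  1.64466007 -0.47208693  1.0434861
  0.67422171]
-5 [-0.24697436  0.63543913  0.722619    1.64463526 -0.47156102  1.04332172
  0.53415835]
-117 [-0.43692164  0.80492214  1.10775976  1.65504387 -0.77107844  1.18193622
 -1.179335  ]
-177 [-0.43692164  0.80492214  1.10775976  1.65504387 -0.77107844  1.18193622
 -2.22653255]
63 [-0.2660431   0.37533636  0.73855495  2.0192107  -0.32984104  0.86633171
  1.75448395]
3 [-0.41403958  0.44303078  0.95568474  2.02555189 -0.46207102  0.90324397
  0.84447909]
-5 [-0.42078306  0.44737403  0.96643543  2.02581917 -0.46940152  0.90582245
  0.71243707]
-117 [-0.50862768  0.52248243  1.11959093  2.02910992 -0.58307904  0.95384067
 -1.12515503]
-177 [-0.50862768  0.52248243  1.11959093  2.02910992 -0.58307904  0.95384067
 -2.17235258]
3.2417 [ 0.62041541 -0.19387379  0.29974799] [-3.14116688e+00 -3.05156101e-04  1.10126385e+00] [-0.30329408  0.44653574  0.79609814  1.51603379 -0.32488283  1.31623018
  1.62726745]
red (359, array([ 0.6462, -0.1915]), (648.1, -192.2), (9.2, 43.5), np.float64(-30.2)) [266.88962038 190.17286303]
opp (697, array([ 0.4794, -0.2005]), (479.0, -201.3), (9.9, 43.4), np.float64(-31.5)) [178.09160007  40.80136701]
L (552, array([ 0.5586, -0.1129]), (559.1, -112.2), (43.6, 9.4), np.float64(3.0)) [300.79221695  76.47000236]
R (571, array([ 0.5673, -0.2802]), (567.8, -281.7), (43.5, 10.0), np.float64(3.5)) [157.18172383 162.3376637 ]
```

View pics/w1.png

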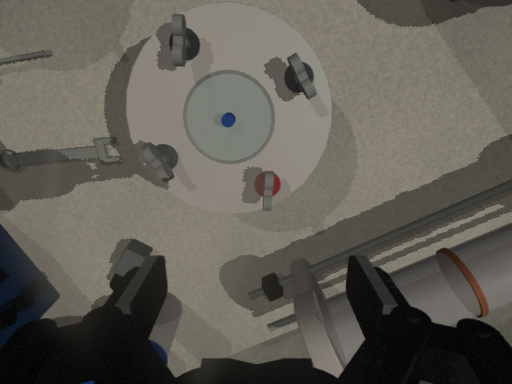

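The wrist image shows the red collar at (268,185) on the white cover, which confirms the choice. The red wings lie at -30.3° and should end at -87°. The tight pair reads about +3° as expected. Next I grasp the red screw.

```bash
cat >> h.py <<'E'
def grasp(robot,x,y,wing):
    o=[np.pi,0,np.radians(wing+90)]
    robot.goto([x,y,0.20],o)
    s=robot.sense();print('above',s['t'],s['tcp_pos'].round(4) if hasattr(s['tcp_pos'],'round') else s['tcp_pos'])
    c=robot.move_straight([x,y,0.130],vel=0.06,contact_N=12)
    s=robot.sense();print('down',c,s['t'],np.round(s['tcp_pos'],4),np.round(s['wrist_force'],1))
    if c: return
    robot.grip(0.0,40)
    s=robot.sense();print('grip',s['t'],round(s['opening'],3),np.round(s['wrist_force'],1),np.round(s['torque'],2),np.round(s['tcp_pos'],4),np.degrees(s['tcp_rot'][2]).round(1))
E
python3 - <<'E'
from plant import robot
from h import *
import cv2
grasp(robot,.6480,-.1930,-30.3)
f=robot.grab_frame('wrist');cv2.imwrite('pics/w2.png',f['image'][:,:,::-1])
E
```

```text
above 3.7917 [ 0.6481 -0.1933  0.2004]
down False 5.1083 [ 0.6483 -0.1932  0.1305] [-0.1  0.2  0.4]
grip 5.875 -0.002 [-0.3  0.2  0.3] [-0.01 -0.   -0.03] [ 0.648 -0.193  0.13 ] 59.7
```

View pics/w2.png

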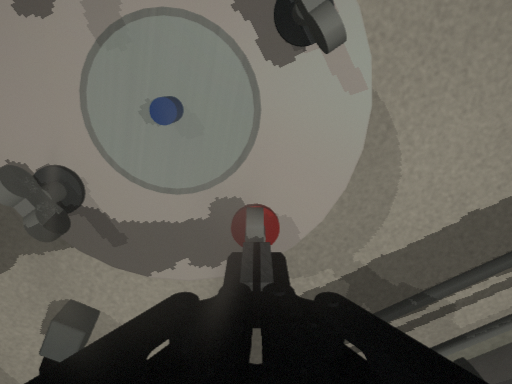

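```bash
python3 - <<'E'
from plant import robot
from h import *
import cv2,pickle
f=robot.grab_frame('wrist');s=robot.sense()
print(s['t'],s['opening'],s['tcp_pos'])
a=np.radians(-30.3);w=np.array([np.cos(a),np.sin(a)]);c=np.array([.648,-.193])
im=f['image'].copy()
for k in (-.022,0,.022):
    p=proj(f,np.array([*(c+k*w),.146]));print(k,p)
for n,z in (('tip',.119),('tcp',.13),('grasp',.138)): print(n,proj(f,np.array([*c,z])))
crop=im[190:330,170:350][:,:,::-1].astype(float)*1.8
cv2.imwrite('pics/w3.png',cv2.resize(np.clip(crop,0,255).astype(np.uint8),(760,591),interpolation=cv2.INTER_CUBIC))
g=robot.grab_frame('side');p=proj(g,np.array([.648,-.193,.136])).astype(int);print(p)
crop=g['image'][p[1]-50:p[1]+40,p[0]-60:p[0]+60][:,:,::-1]
cv2.imwrite('pics/s3.png',cv2.resize(crop,(800,600),interpolation=cv2.INTER_CUBIC))
E
```

```text
5.975 -0.000612150855905502 [ 0.64799574 -0.19301822  0.12999276]
-0.022 [253.50166879 214.28245399]
0 [253.6121668  253.24091647]
0.022 [253.71355401 288.98716963]
tip [254.00142102 230.8055156 ]
tcp [253.85615341 239.17828798]
grasp [253.73950691 245.90142935]
[161 211]
```

View pics/w3.png

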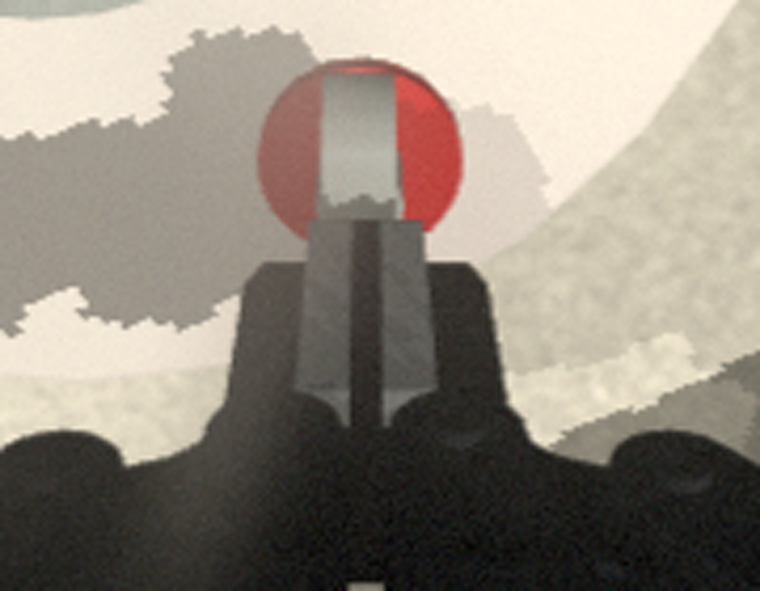

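View pics/s3.png

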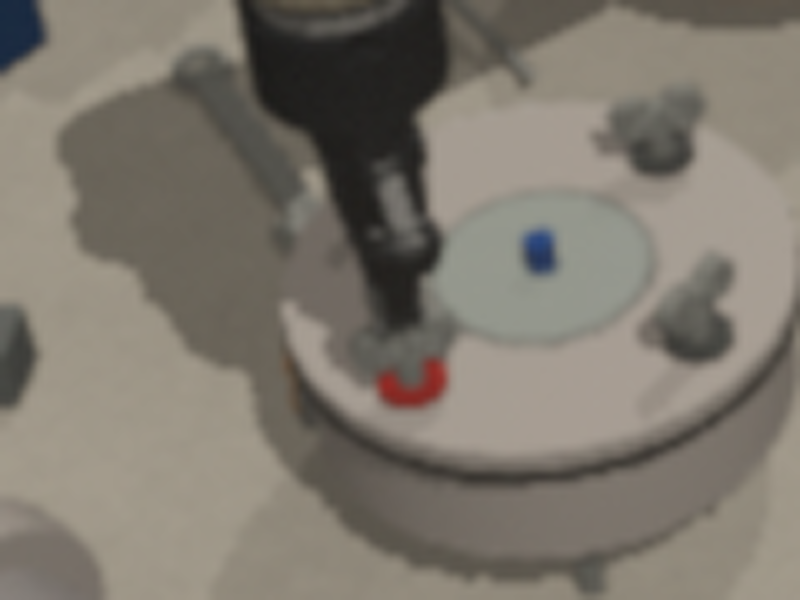

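```bash
python3 - <<'E'
from plant import robot
from h import *
f=robot.grab_frame('wrist');s=robot.sense();W=cloud(f)
print(s['t'],s['opening'],np.round(s['joint_pos'],3))
for v in (205,210,220,230,236,240,244,250,260,270,280):
    print(v,[np.round(W[v,u],4).tolist() for u in (248,256,264)])
print('cover',np.round(W[200,200],4),W[225,235])
g=robot.grab_frame('side');W=cloud(g)
p=(160,210)
for v in range(190,222,3): print(v,[np.round(W[v,u],3).tolist() for u in (156,161,165)])
E
```

```text
6.075 -0.0037084736135322913 [-0.245  0.634  0.717  1.645 -0.468  1.042  1.659]
205 [[0.6339, -0.189, 0.1125], [0.636, -0.1846, 0.1135], [0.6395, -0.1809, 0.1106]]
210 [[0.6281, -0.1848, 0.1387], [0.6301, -0.1811, 0.1389], [0.6409, -0.1819, 0.1146]]
220 [[0.6312, -0.1865, 0.1435], [0.6328, -0.1827, 0.1446], [0.6467, -0.1852, 0.1143]]
230 [[0.6347, -0.1884, 0.147], [0.6366, -0.1849, 0.1472], [0.6486, -0.1865, 0.1237]]
236 [[0.6378, -0.1904, 0.1463], [0.6397, -0.1867, 0.1469], [0.6497, -0.1873, 0.1287]]
240 [[0.6397, -0.1915, 0.1465], [0.6416, -0.1878, 0.1469], [0.652, -0.1886, 0.1286]]
244 [[0.6376, -0.19, 0.1556], [0.6394, -0.1865, 0.156], [0.6417, -0.1834, 0.1553]]
250 [[0.6378, -0.1899, 0.1613], [0.6391, -0.1863, 0.1626], [0.6413, -0.1833, 0.1619]]
260 [[0.6372, -0.1892, 0.1716], [0.6391, -0.1863, 0.1714], [0.6409, -0.1833, 0.1713]]
270 [[0.6377, -0.1893, 0.1788], [0.6393, -0.1864, 0.179], [0.6411, -0.1836, 0.1788]]
280 [[0.6378, -0.1892, 0.1859], [0.6393, -0.1864, 0.186], [0.641, -0.1838, 0.1858]]
cover [ 0.6171 -0.2134  0.1098] [ 0.64037532 -0.20207163  0.11501914]
190 [[0.675, -0.164, 0.249], [0.667, -0.155, 0.248], [0.56, -0.267, 0.112]]
193 [[0.659, -0.186, 0.215], [0.675, -0.148, 0.247], [0.569, -0.259, 0.11]]
196 [[0.683, -0.159, 0.238], [0.679, -0.144, 0.242], [0.672, -0.138, 0.24]]
199 [[0.678, -0.168, 0.218], [0.681, -0.144, 0.234], [0.667, -0.146, 0.222]]
202 [[0.67, -0.179, 0.196], [0.665, -0.167, 0.198], [0.596, -0.233, 0.109]]
205 [[0.661, -0.194, 0.17], [0.652, -0.184, 0.168], [0.607, -0.222, 0.112]]
208 [[0.63, -0.235, 0.111], [0.655, -0.184, 0.159], [0.64, -0.185, 0.147]]
211 [[0.662, -0.197, 0.146], [0.649, -0.193, 0.138], [0.641, -0.186, 0.136]]
214 [[0.663, -0.199, 0.134], [0.651, -0.193, 0.129], [0.634, -0.197, 0.112]]
217 [[0.657, -0.21, 0.112], [0.653, -0.193, 0.119], [0.644, -0.187, 0.115]]
220 [[0.663, -0.204, 0.109], [0.659, -0.188, 0.114], [0.651, -0.181, 0.112]]
```

Seen in depth, the shut fingertips end at z≈0.152, just above the wings (0.147), though the reported TCP (0.130) implies tips at 0.119. So the jaws closed above the wings, and lateral alignment is fine. I trust the camera: open, descend about 30 mm more with a contact guard, and re-grip.

```bash
python3 - <<'E'
from plant import robot
from h import *
import cv2
x,y=.648,-.193
robot.grip(0.45,40)
f=robot.grab_frame('wrist');print(wings(f,(x,y)))
c=robot.move_straight([x,y,0.102],vel=0.03,contact_N=6)
s=robot.sense();print('down',c,s['t'],np.round(s['tcp_pos'],4),np.round(s['wrist_force'],1),s['opening'])
if not c:
    robot.grip(0.0,40)
    s=robot.sense();print('grip',s['t'],round(s['opening'],3),np.round(s['wrist_force'],1),np.round(s['torque'],2),np.round(s['tcp_pos'],4))
f=robot.grab_frame('wrist');cv2.imwrite('pics/w4.png',f['image'][:,:,::-1])
E
```

```text
(1354, array([ 0.6449, -0.1904]), (649.4, -192.4), (39.4, 38.4), np.float64(-30.0))
down False 7.7083 [ 0.6482 -0.1931  0.1022] [-0.3  1.1 -0. ] 0.4479816117482136
grip 8.0917 0.105 [-1.3 -0.9  1.7] [-0.27  0.36 -0.03] [ 0.6477 -0.1938  0.1024]
```

View pics/w4.png

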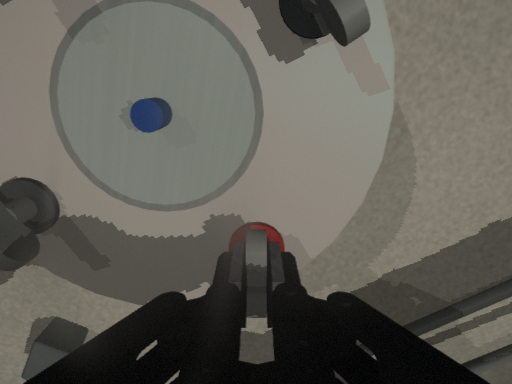

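The opening of 0.105 (about 9 mm) means the wing is held. Now I turn it in steps, watching the torque.

```bash
cat >> h.py <<'E'
def turn(robot,total_deg,over=4.0,lim=0.5):
    s=robot.sense();q0=np.array(s['joint_pos'],float);y0=np.degrees(s['tcp_rot'][2]);tz0=s['torque'][2]
    a=0
    L=list(np.arange(10,total_deg-6,10))+list(np.arange(total_deg-6,total_deg+over+.1,2))
    for a in L:
        q=q0.copy();q[6]-=np.radians(a);robot.move_joints(q.tolist());s=robot.sense()
        print(round(a,1),'yaw',np.degrees(s['tcp_rot'][2]).round(1),'Tz',round(s['torque'][2],3),'F',np.round(s['wrist_force'],1),'t',round(s['t'],2),np.round(s['tcp_pos'],4),round(s['opening'],3))
        if abs(s['torque'][2]-tz0)>lim: print('stop');break
E
python3 - <<'E'
from plant import robot
from h import *
turn(robot,57)
E
```

```text
10 yaw 49.8 Tz 0.012 F [-1.5 -0.5  0.7] t 8.43 [ 0.6477 -0.1938  0.1024] 0.106
20 yaw 39.9 Tz -0.021 F [-1.2 -1.   1.8] t 8.72 [ 0.6477 -0.1938  0.1024] 0.108
30 yaw 30.0 Tz -0.035 F [-1.1 -1.8  1.5] t 9.02 [ 0.6477 -0.1938  0.1024] 0.109
40 yaw 20.0 Tz -0.017 F [-1.9 -0.5  1.9] t 9.31 [ 0.6476 -0.1938  0.1024] 0.103
50 yaw 10.0 Tz -0.081 F [-1.3 -2.3  2. ] t 9.6 [ 0.6476 -0.1938  0.1024] 0.098
51.0 yaw 8.8 Tz 0.044 F [-2.  -0.5  1.5] t 9.85 [ 0.6477 -0.1938  0.1024] 0.111
53.0 yaw 6.7 Tz 0.024 F [-1.4 -1.3  1.1] t 10.1 [ 0.6476 -0.1939  0.1024] 0.104
55.0 yaw 4.7 Tz 0.001 F [-2.8 -0.8  2. ] t 10.35 [ 0.6476 -0.1938  0.1024] 0.108
57.0 yaw 2.7 Tz -0.002 F [-2.2 -1.9  1.3] t 10.6 [ 0.6477 -0.1938  0.1024] 0.108
59.0 yaw 0.7 Tz 0.131 F [-2.5 -1.3  2.7] t 10.85 [ 0.6476 -0.1939  0.1024] 0.107
61.0 yaw -1.2 Tz 0.471 F [-3.4 -1.7  2.3] t 11.1 [ 0.6476 -0.1938  0.1024] 0.102
```

Torque rises from 59° on, so the screw is at its stop. I release, lift and check with the wrist camera.

```bash
python3 - <<'E'
from plant import robot
from h import *
import cv2
robot.grip(0.45)
x,y=.6476,-.1938
robot.move_straight([x,y,0.19],vel=0.12)
robot.goto([.565,-.197,.28],[np.pi,0,np.radians(45)])
f=robot.grab_frame('wrist');cv2.imwrite('pics/w5.png',f['image'][:,:,::-1])
S={'red':(.648,-.1935),'opp':(.4785,-.2025),'L':(.559,-.113),'R':(.568,-.283)}
for k,c in S.items(): print(k,wings(f,c),proj(f,np.array([*c,.136])))
t=robot.grab_frame('top')
for k,c in S.items(): print(k,wings(t,c))
print(robot.sense()['t'])
E
```

```text
red (561, array([ 0.6467, -0.1911]), (648.3, -192.3), (9.9, 43.3), np.float64(-88.0)) [312.62283648 225.62292025]
opp (631, array([ 0.479 , -0.2002]), (479.0, -201.1), (10.2, 43.6), np.float64(-31.1)) [185.32951534 115.55858389]
L (529, array([ 0.558 , -0.1126]), (558.9, -112.2), (43.3, 9.0), np.float64(3.0)) [313.38980739 108.40973456]
R (518, array([ 0.5654, -0.2797]), (567.9, -281.7), (43.4, 10.2), np.float64(6.4)) [199.60850436 231.48206462]
red (60, array([ 0.647, -0.184]), (647.9, -186.4), (27.8, 10.2), np.float64(84.7))
opp None
L (88, array([ 0.5578, -0.1136]), (559.9, -113.3), (44.6, 9.7), np.float64(3.0))
R None
13.1667
```

View pics/w5.png

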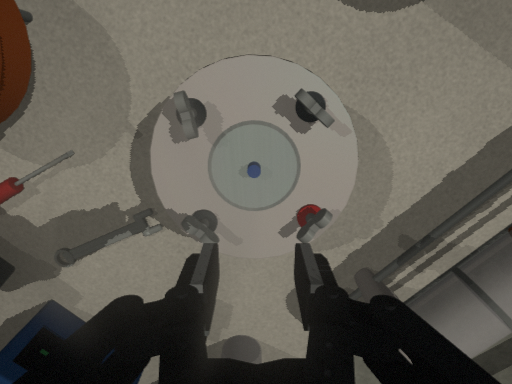

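The red wings lie at -88°, square to the radius, so that screw is tight. In the picture its wings at (315,225) lie along the rim. Now the opposite screw, at (312,107), with wings at -31.2°.

```bash
python3 - <<'E'
from plant import robot
from h import *
import cv2
x,y=.4788,-.2025
robot.goto([x,y,0.19],[np.pi,0,np.radians(58.8)])
s=robot.sense();print(s['t'],np.round(s['tcp_pos'],4),np.round(s['wrist_force'],1))
c=robot.move_straight([x,y,0.102],vel=0.05,contact_N=6)
s=robot.sense();print('down',c,s['t'],np.round(s['tcp_pos'],4),np.round(s['wrist_force'],1))
if not c:
    robot.grip(0.0,40)
    s=robot.sense();print('grip',s['t'],round(s['opening'],3),np.round(s['wrist_force'],1),np.round(s['torque'],2),np.round(s['tcp_pos'],4))
    if .07<s['opening']<.14: turn(robot,56,over=7)
E
```

```text
13.7333 [ 0.4792 -0.2024  0.1895] [ 1.  -0.7  0. ]
down False 15.6417 [ 0.479  -0.2026  0.1023] [-0.4 -0.   0.2]
grip 16.025 0.103 [-2.1 -1.1  3.4] [-0.27  0.36  0.01] [ 0.4786 -0.203   0.1023]
10 yaw 49.0 Tz -0.017 F [-0.7 -1.   0.8] t 16.32 [ 0.4785 -0.2031  0.1023] 0.1
20 yaw 39.0 Tz -0.004 F [-1.7 -1.6  3. ] t 16.61 [ 0.4784 -0.2032  0.1023] 0.106
30 yaw 29.1 Tz 0.016 F [-2.5 -2.6  3. ] t 16.9 [ 0.4783 -0.2033  0.1023] 0.105
40 yaw 19.1 Tz -0.083 F [-3.4 -1.7  2.8] t 17.19 [ 0.4782 -0.2033  0.1023] 0.103
50.0 yaw 9.1 Tz -0.021 F [-3.9 -2.7  3.2] t 17.48 [ 0.478  -0.2034  0.1022] 0.104
52.0 yaw 7.1 Tz -0.03 F [-3.7 -3.   3.8] t 17.73 [ 0.478  -0.2034  0.1022] 0.107
54.0 yaw 5.1 Tz 0.005 F [-4.4 -2.   4.2] t 17.98 [ 0.478  -0.2034  0.1022] 0.108
56.0 yaw 3.1 Tz 0.004 F [-4.6 -2.6  4.4] t 18.23 [ 0.478  -0.2034  0.1023] 0.107
58.0 yaw 1.1 Tz 0.082 F [-5.4 -2.8  4.8] t 18.48 [ 0.4779 -0.2034  0.1022] 0.105
60.0 yaw -0.8 Tz 0.412 F [-4.8 -3.5  4.5] t 18.73 [ 0.4779 -0.2034  0.1023] 0.102
62.0 yaw -2.7 Tz 0.799 F [-5.5 -2.8  4.3] t 18.98 [ 0.4779 -0.2034  0.1023] 0.104
stop
```

The torque again shows a hard stop. I release, retreat and check.

```bash
python3 - <<'E'
from plant import robot
from h import *
import cv2
robot.grip(0.45)
s=robot.sense();p=s['tcp_pos']
robot.move_straight([p[0],p[1],0.19],vel=0.12)
S={'red':(.648,-.1935),'opp':(.4785,-.2025),'L':(.559,-.113),'R':(.568,-.283)}
robot.goto([.565,-.197,.29],[np.pi,0,np.radians(45)])
f=robot.grab_frame('wrist');cv2.imwrite('pics/w6.png',f['image'][:,:,::-1])
for k,c in S.items(): print(k,wings(f,c,z0=.141),proj(f,np.array([*c,.136])))
robot.goto([.45,.35,.32],[np.pi,0,np.radians(45)])
t=robot.grab_frame('top')
p=proj(t,np.array([.5634,-.198,.11])).astype(int)
cv2.imwrite('pics/t6.png',cv2.resize(t['image'][p[1]-55:p[1]+55,p[0]-55:p[0]+55][:,:,::-1],(600,600),interpolation=cv2.INTER_CUBIC))
for k,c in S.items(): print(k,wings(t,c))
s=robot.sense();print(s['t'],s['wrist_force'])
E
```

```text
red (358, array([ 0.6477, -0.1916]), (648.1, -192.5), (10.0, 42.1), np.float64(-87.3)) [312.64231954 222.49222427]
opp (443, array([ 0.4789, -0.2001]), (478.9, -201.1), (9.1, 42.3), np.float64(-86.8)) [188.99826231 115.30675035]
L (433, array([ 0.5583, -0.1123]), (559.0, -112.2), (41.4, 9.1), np.float64(3.1)) [313.25383224 108.27492392]
R (348, array([ 0.5666, -0.281 ]), (567.8, -281.4), (42.5, 9.8), np.float64(4.4)) [202.55601748 228.23169214]
red (112, array([ 0.648 , -0.1932]), (648.3, -194.0), (10.6, 43.4), np.float64(-87.4))
opp (95, array([ 0.4787, -0.2015]), (479.3, -202.5), (9.0, 42.7), np.float64(-87.8))
L (86, array([ 0.5576, -0.1137]), (559.7, -113.7), (43.6, 9.1), np.float64(2.7))
R (105, array([ 0.5679, -0.2825]), (568.4, -283.6), (43.8, 10.4), np.float64(3.1))
23.1083 [-0.69881657  0.05610079  0.42086766]
```

View pics/t6.png

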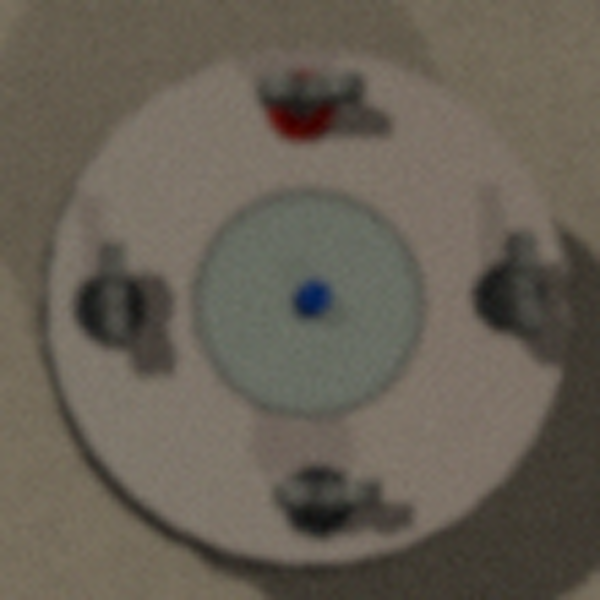

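All four wing plates lie along the rim: red at (310,90), opposite at (325,492), and the left and right pair unchanged. The hand is clear, so I hand in the job.

```bash
python3 -c "
from plant import robot
robot.close_job()"
```

```text
the job is handed in; nothing more can be done
```

The job is done and handed in. I turned the red-collared screw clockwise to its hard stop (torque rose to about 0.47 N m), then the screw diagonally across (about 0.8 N m). The hand was off and well clear at 23 s.

**Last checks (top and wrist cameras):**

| Screw | Wing angle | Expected |
|---|---|---|
| Red-collared | -87.4° / -87.3° | -87° |
| Opposite | -87.8° / -86.8° | -87° |
| Left | 2.7° / 3.1° | 3° |
| Right | 3.1° / 4.4° | 3° |

**Checks that failed or disagreed:**
- **First grip missed:** it closed on air just above the red wings. In the wrist depth picture the shut fingertips stood about 30 mm higher than the reported TCP and nose length implied. I lowered by about 28 mm, and both later grips held the 9 mm plate.
- **Right screw:** an oblique wrist view read 6.4° midway. The final views put it at 3.1° and 4.4°, so I take the 6.4° as an artefact of that angle.

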